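Click the sprung tongs shut and set the seized pair aside

ROBOT

A 6-joint arm with a two-finger parallel gripper is mounted at the origin on a cart in front of the work surface, level with it; the furniture and walls round the work are solid. World frame = base frame: x ahead of the robot, y to its left, z up, the work surface at z = 0. Lengths are in m, angles in rad, forces in N, time in s.
With the tool pointing down it reaches from about 0.375 to 0.9 m from the base axis. Payload 3.1 kg.
Tool frame: the origin (TCP) lies on the centre line of the jaws, within the pads' length; the fingertips stand robot.nose_length ahead of it and the grasp point (between the pads) lies 6 mm ahead of it (robot.nose_length is the distance from the TCP to the fingertips, in m); z points along the fingers, y is the line along which they close (so a half turn about z gives the same grasp; the last joint's range is limited). The gripper opens to 87 mm and grips with 3 to 60 N. Pads are 19 mm wide; open, the fingers measure 117 mm over their backs; the gripper's body (75 mm by 190 mm) begins 51 mm behind the grasp point.
Start: joints at [0.958, 0.527, 1.433, -0, 1.181, -0.178], TCP at [0.263, 0.567, 0.248] pointing down, gripper open.
Joint ranges: [-3.08, 3.08], [-0.75, 2.2], [0.22, 2.44], [-1.43, 4.57], [0, 2.65], [-2.85, 2.85]. Speed limits (rad/s): [2.79, 2.79, 3.14, 3.14, 3.14, 3.14].

INTERFACE

Orientations are given as a unit quaternion [x, y, z, w].
In Python, from rig import robot gives the robot as it stands.
- The arm moves only by the shell command python3 -m crank 'ROWS' [FORCE]. ROWS is JSON, one flat list of numbers, 7 for each row, row after row: the shift along the tool's x, y, z in mm, then the turn, a rotation vector about the tool's x, y, z in degrees, then the closure in counts, from 0 (fully open) to 255 (shut). In form: [x, y, z, ax, ay, az, fingers, x, y, z, ax, ay, az, fingers, ...]. A call has exactly 5 rows; each row is the pose to reach, as a shift and turn from the pose commanded when the call began, along the tool's axes at that moment; what a row does not reach only later rows make up. A row lasts 1/12 s, in which the tool goes at most 41.7 mm and 7.16 degrees, less where a joint would pass 70% of its speed; a pose out of reach is approached as far as the arm can. A call with a gripper value outside its range is refused whole. The fingers move at their own pace and stop on an object; FORCE is the grip in N (left out, the last holds). Time passes only in rows, so rows that repeat a pose let the fingers close, or fill a call up. It gives the time, the measured TCP pose, the force, the opening and the grip force at its end, in the units of the state.
- robot.get_obs(): the state, without advancing time (a new reading comes with each control period).
- robot.camera(name): name is "scene" or "top"; returns a dict with "pixels" (384x512x3 uint8, red, green, blue), "intrinsics" (3x3 intrinsics, pixels), "extrinsics" (4x4, takes a point from camera to world coordinates). Camera axes: x right, y down, z forward; pixel columns grow to the right and rows downward; lengths in m; the calibration is good to about 2 mm. A picture is of the moment at which its call begins. There is no depth.
- robot.hand_in(): hands the job in; it is judged then, once.
The state is a dict: "time": time; "q": joint angles; "joint_velocities": joint speeds; "joint_torque": joint torques, N m; "position": TCP position; "tool_rot": TCP orientation; "ft_force": force on the tool from outside, world axes, zero at the start; "moment": the same for the moment, N m; "grip_width": finger opening in m; "grip_force": force on a finger pad.
Only numpy, scipy, OpenCV 4.12 (cv2) and the standard library are available. Lean on these libraries where they do the work, as an engineer would, in place of code of your own. Each camera call takes 0.05 s, during which the arm holds its last target. There are 200 camera calls.

TASK

One of the two pairs of sprung kitchen tongs has a seized hinge; squeeze them to find out which. Press the pair that moves shut until its red hook clicks behind the stud and it stays closed by itself, and lay it flat in the wide bay of the wooden utensil tray; lay the seized pair flat in the small steel oven tray, to be oiled, and leave the oil bottle and the lemon where they are.

Things in the scene. Friction and masses are not known exactly. Their poses are not given: they have to be found in the camera images.
- tongs_1: First locking kitchen tongs, 204 mm long, flat: two steel arms (20 mm high) on a hub, black grip strips and jaws, red sprung hook on the body's +y arm, stud on the other (29 mm up). Both pairs look alike; one is seized, only squeezing tells. ~140 g, balanced at the strips. Origin: underside, 85 mm from the hub axis, midway between the open strips; x to the jaws, z up, fixed to the hook's arm.
- hinge_1 (a joint): Hinge of tongs 1, rad: 0 sprung fully open (both start so), grows as the arms are squeezed together. Hook meets stud at 0.23, catch clicks at 0.30, stop 0.31; latched and released it reads about 0.297. A free pair takes about 10 N on each strip to click and springs back to 0 if let go before; a seized one gives under 0.02 however hard it is squeezed.
- pivot_1 (a point): Axis of the hub of tongs 1, 11 mm above their underside; the hub ends 11.5 mm behind it.
- pad_1a (a point): Middle of the outer face of the grip strip on the arm with the hook, tongs 1: 85 mm from the hub's axis, 11 mm above the underside. The strip is 60 mm long and 17 mm high. Grip here, across both strips: they are 54 mm apart over their outer faces when open, 29 mm when latched.
- pad_1b (a point): The same on the other arm of tongs 1.
- tip_1a (a point): End of the jaw on the arm with the hook, tongs 1: 192 mm from the hub's axis, 11 mm above the underside. The open jaws are 71 mm wide over all.
- tip_1b (a point): End of the jaw on the other arm of tongs 1.
- tongs_2: Second locking kitchen tongs, 204 mm long, flat: two steel arms (20 mm high) on a hub, black grip strips and jaws, red sprung hook on the body's +y arm, stud on the other (29 mm up). Both pairs look alike; one is seized, only squeezing tells. ~140 g, balanced at the strips. Origin: underside, 85 mm from the hub axis, midway between the open strips; x to the jaws, z up, fixed to the hook's arm.
- hinge_2 (a joint): Hinge of tongs 2, rad: 0 sprung fully open (both start so), grows as the arms are squeezed together. Hook meets stud at 0.23, catch clicks at 0.30, stop 0.31; latched and released it reads about 0.297. A free pair takes about 10 N on each strip to click and springs back to 0 if let go before; a seized one gives under 0.02 however hard it is squeezed.
- pivot_2 (a point): Axis of the hub of tongs 2, 11 mm above their underside; the hub ends 11.5 mm behind it.
- pad_2a (a point): Middle of the outer face of the grip strip on the arm with the hook, tongs 2: 85 mm from the hub's axis, 11 mm above the underside. The strip is 60 mm long and 17 mm high. Grip here, across both strips: they are 54 mm apart over their outer faces when open, 29 mm when latched.
- pad_2b (a point): The same on the other arm of tongs 2.
- tip_2a (a point): End of the jaw on the arm with the hook, tongs 2: 192 mm from the hub's axis, 11 mm above the underside. The open jaws are 71 mm wide over all.
- tip_2b (a point): End of the jaw on the other arm of tongs 2.
- utensil_tray: Light wooden utensil tray, fixed, 262 (x) x 187 (y) x 32 mm high, walls and floor 5 mm; a wide empty bay at its +y side and a narrow bay with fork and teaspoon at its -y side. Origin: middle of the underside. It and the oven tray may have changed sides.
- bay (a point): Middle of the floor of the utensil tray's wide bay, 5 mm above the worktop; axes as the tray's. The bay is 252 (x) x 114 (y) mm inside and its walls rise 27 mm above this floor: open the gripper only part way in it.
- oven_tray: Small steel oven tray, fixed, 262 (x) x 172 (y) mm with a rim 18 mm high; the pair that needs oil and repair goes here. Origin: middle of the underside.
- oven_tray_floor (a point): Middle of the oven tray's floor, 3 mm above the worktop; axes as the tray's. The flat floor is 246 (x) x 156 (y) mm.
- oil_bottle: Cream stoneware oil bottle with a cork, 85 mm wide, 184 mm high, behind the work; leave it alone. Origin: middle of the underside.
- lemon: Lemon, 71 mm long, behind the work; leave it alone. Origin: underside.

How it is judged:
By the outcome, as a careful person would: the job done as asked, in the order asked, and still so for the second after the job is handed in, with the robot touching nothing.
It also fails if it takes over 53 s, if anything falls off the work surface, if the arm or the gripper's body presses on something with over 40 N, if the wrist force passes 120 N, or if a joint passes its speed limit or range.

## Working session

There is one attempt and no reset: what is moved stays moved. The work goes in short steps, Python scripts to look and compute and a shell command to move; the robot and the scene stay as the last step left them, time stands still between calls to the robot, and variables do not carry over. Pictures are saved under pics/ and viewed, at most 10 in all, crops included, and the job is handed in when it is done.

```bash
ls; mkdir -p pics; python3 - <<'E'
from rig import robot
import cv2,numpy as np
o=robot.get_obs();print(o, robot.nose_length)
for n in("top","scene"):
    c=robot.camera(n);cv2.imwrite(f"pics/{n}0.png",c["pixels"][:,:,::-1]);print(n,c["intrinsics"],c["extrinsics"])
    np.savez(f"{n}0.npz",**c)
E
```

```text
pics
{'time': 0.0, 'q': array([ 9.57474786e-01,  5.28423591e-01,  1.43389348e+00, -3.09186100e-05,
        1.18138945e+00, -1.78491694e-01]), 'joint_velocities': array([-7.25440393e-05, -2.07045559e-03,  1.26252780e-03,  6.61615620e-04,
       -4.89464808e-04,  1.16276991e-03]), 'joint_torque': array([ 2.32001012e-04, -4.40048397e+01, -1.76591510e+01,  6.33572834e-02,
        5.82925498e-02, -1.47778765e-04]), 'position': array([0.26286674, 0.56628959, 0.24660054]), 'tool_rot': array([ 2.15700261e-01,  9.76459052e-01, -9.80691540e-04, -3.94411710e-04]), 'ft_force': array([-0.36762074,  0.31646661, -0.38315474]), 'moment': array([ 0.00542609, -0.01609313,  0.00836338]), 'grip_force': 0.0, 'grip_width': 0.08724854404514745} 0.025
top [[379.95844183   0.         258.09722342]
 [  0.         379.95844183 184.67288722]
 [  0.           0.           1.        ]] [[-0.00899122 -0.9882703   0.15244987  0.40003401]
 [-0.99995865  0.00867804 -0.00271956  0.03697881]
 [ 0.00136469 -0.15246802 -0.98830746  1.1246735 ]
 [ 0.          0.          0.          1.        ]]
scene [[429.94716849   0.         259.68006462]
 [  0.         429.94716849 199.86658738]
 [  0.           0.           1.        ]] [[ 0.75285374 -0.4528909   0.4775993  -0.01923584]
 [-0.65818459 -0.52031167  0.54412206 -0.60321993]
 [ 0.00207256 -0.72399282 -0.68980439  0.8540435 ]
 [ 0.          0.          0.          1.        ]]
```

View pics/top0.png

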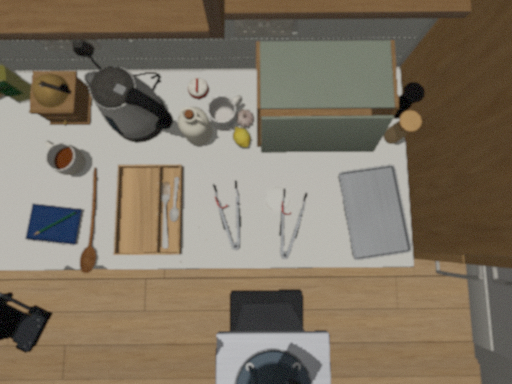

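View pics/scene0.png

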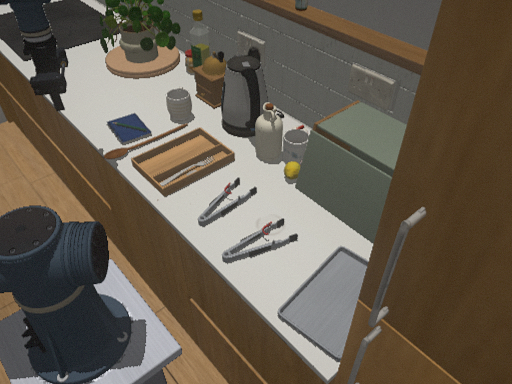

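Top view: tongs A has its hub at about (236,246) and jaws at (215,184)/(237,181). Tongs B has its hub at (285,254) and jaws at (283,189)/(306,194). The utensil tray is on the left (wide bay at columns 120-158) and the oven tray is on the right.

```bash
cat > h.py <<'E'
import numpy as np,cv2
from rig import robot
from scipy.spatial.transform import Rotation as R
def ray(c,px,z):
    K,T=c["intrinsics"],c["extrinsics"]
    d=T[:3,:3]@np.linalg.solve(K,[px[0],px[1],1.]);o=T[:3,3]
    return (o+d*(z-o[2])/d[2])[:2]
def proj(c,p):
    K,T=c["intrinsics"],c["extrinsics"]
    q=K@(T[:3,:3].T@(np.asarray(p)-T[:3,3]));return q[:2]/q[2]
def delta(x,y,z,yaw):
    "rows units to reach TCP x,y,z with tool down, closing line (tool y) at yaw; uses measured pose"
    o=robot.get_obs();r=R.from_quat(o["tool_rot"]);best=None
    for k in range(-2,3):
        a=yaw+np.pi*k
        g=R.from_matrix(np.c_[[np.sin(a),-np.cos(a),0],[np.cos(a),np.sin(a),0],[0,0,-1]])
        v=(r.inv()*g).as_rotvec(degrees=True)
        if best is None or np.linalg.norm(v)<np.linalg.norm(best):best=v
    s=r.inv().apply(np.array([x,y,z])-o["position"])*1000
    return s.round(1),best.round(1)
E
python3 - <<'E'
from h import *
c=dict(np.load("top0.npz"));im=c["pixels"]
cr=im[160:270,105:420];cv2.imwrite("pics/crop0.png",cv2.resize(cr,None,fx=2.5,fy=2.5,interpolation=cv2.INTER_CUBIC)[:,:,::-1])
for n,(x0,x1) in dict(A=(205,250),B=(270,315)).items():
    m=np.zeros(im.shape[:2],np.uint8);sub=im[172:262,x0:x1].astype(int)
    m[172:262,x0:x1]=((sub.max(2)<135)|((sub[...,0]-sub[...,1])>40))
    ys,xs=np.nonzero(m);P=np.array([ray(c,(x+.0,y),.015) for x,y in zip(xs,ys)])
    print(n,len(P),"rows",ys.min(),ys.max())
    for r in range(ys.min(),ys.max()+1,5): print(r,xs[ys==r])
    red=(sub[...,0]-sub[...,1])>40;ry,rx=np.nonzero(red);print("red",rx.mean()+x0,ry.mean()+172)
E
```

```text
A 147 rows 181 247
181 [235 236]
186 [213 214 215 235 236]
191 [215 216]
196 []
201 [217 218]
206 [220 226]
211 [238 239]
216 [238 239 240]
221 [222 238 239 240]
226 [223 224 239 240]
231 [229]
236 []
241 []
246 [234 235 236 237 238 239]
red 218.83333333333334 203.16666666666666
B 85 rows 189 256
189 [284]
194 [284 305 306]
199 [304]
204 []
209 [282]
214 []
219 []
224 [280 281]
229 [280 281]
234 [279 280 281 296]
239 []
244 []
249 []
254 [283 284 285 286]
red 282.0 208.5
```

View pics/crop0.png

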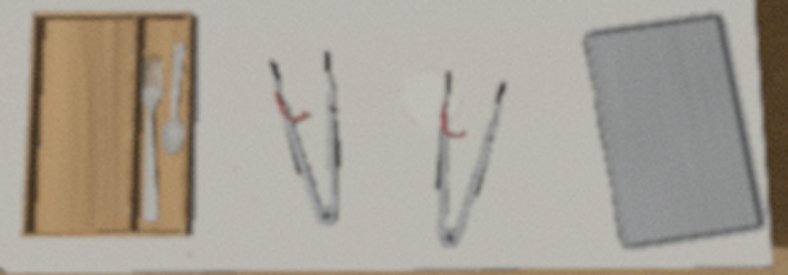

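```bash
python3 - <<'E'
from h import *
c=dict(np.load("top0.npz"))
f=lambda u,v,z:ray(c,(u/2.5+105-.3,v/2.5+160-.3),z)
for n,h,a,b in (("A",(327,215),(272,63),(327,53)),("B",(450,238),(448,73),(503,84))):
    H,P,Q=f(*h,.02),f(*a,.018),f(*b,.018);M=(P+Q)/2;d=M-H;L=np.linalg.norm(d);u=d/L
    g=H+u*.085;yaw=np.arctan2(u[1],u[0])+np.pi/2
    print(n,"hub",H,"L",L,"w",np.linalg.norm(P-Q),"grip",g,"axisdeg",np.degrees(yaw)-90,"delta",*delta(*g,.12,yaw))
for n,z,C in (("U",.032,[(33,12),(196,12),(192,235),(23,235)]),("O",.018,[(585,35),(718,14),(763,225),(628,246)])):
    W=np.array([f(*p,z) for p in C]);e=W[0]-W[3];e2=W[1]-W[2]
    print(n,W.mean(0),np.linalg.norm(e),np.linalg.norm(e2),np.linalg.norm(W[0]-W[1]),np.degrees([np.arctan2(*e[::-1]),np.arctan2(*e2[::-1])]))
print(f(137,15,.032),f(132,230,.032))
E
```

```text
Traceback (most recent call last):
  File "h.py", line 16, in delta
    g=R.from_matrix(np.c_[[np.sin(a),-np.cos(a),0],[np.cos(a),np.sin(a),0],[0,0,-1]])
  File "scipy/spatial/transform/_rotation.pyx", line 1143, in scipy.spatial.transform._rotation.Rotation.from_matrix
ValueError: Non-positive determinant (left-handed or null coordinate frame) in rotation matrix 0: [[ 0.98458466 -0.17490866  0.        ]
 [ 0.17490866  0.98458466  0.        ]
 [ 0.          0.         -1.        ]].
```

```bash
sed -i 's/\[np.sin(a),-np.cos(a),0\]/[-np.sin(a),np.cos(a),0]/' h.py; python3 - <<'E'
from h import *
c=dict(np.load("top0.npz"))
f=lambda u,v,z:ray(c,(u/2.5+105-.3,v/2.5+160-.3),z)
for n,h,a,b in (("A",(327,215),(272,63),(327,53)),("B",(450,238),(448,73),(503,84))):
    H,P,Q=f(*h,.02),f(*a,.018),f(*b,.018);M=(P+Q)/2;d=M-H;L=np.linalg.norm(d);u=d/L
    g=H+u*.085;yaw=np.arctan2(u[1],u[0])+np.pi/2
    print(n,"hub",H,"L",L,"w",np.linalg.norm(P-Q),"grip",g,"axisdeg",np.degrees(yaw)-90,"delta",*delta(*g,.12,yaw))
for n,z,C in (("U",.032,[(33,12),(196,12),(192,235),(23,235)]),("O",.018,[(585,35),(718,14),(763,225),(628,246)])):
    W=np.array([f(*p,z) for p in C]);e=W[0]-W[3];e2=W[1]-W[2]
    print(n,W.mean(0),np.linalg.norm(e),np.linalg.norm(e2),np.linalg.norm(W[0]-W[1]),np.degrees([np.arctan2(*e[::-1]),np.arctan2(*e2[::-1])]))
print(f(137,15,.032),f(132,230,.032))
E
```

```text
A hub [0.39376654 0.1003931 ] L 0.18600745374942046 w 0.0658012281292518 grip [0.47745624 0.11526034] axisdeg 10.073342734325891 delta [-384.7 -318.5  127.1] [ -0.1  -0.1 -35. ]
B hub [ 0.36651525 -0.04032683] L 0.18722880598371713 w 0.06579699469919771 grip [ 0.4501246  -0.05563945] axisdeg -10.378409411328064 delta [-431.9 -485.   127.4] [ -0.1  -0.  -14.5]
U [0.50246568 0.3485184 ] 0.25746135095654604 0.25752352569539644 0.1911347637942988 [0.18929213 0.20150285]
O [ 0.49013198 -0.30345793] 0.24900810179794963 0.25023985822215106 0.1609908115038935 [9.03396743 8.32410488]
[0.62739186 0.32247572] [0.37904606 0.32054878]
```

```bash
python3 -m crank '[-38,-32,0,0,0,-7,0,-76,-64,0,0,0,-14,0,-115,-96,10,0,0,-21,0,-153,-128,20,0,0,-28,0,-192,-160,30,0,0,-35,0]' 20; python3 - <<'E'
from h import *
print(*delta(.4775,.115,.12,np.radians(100)))
E
```

```text
time: 0.52
position: [0.3472, 0.3878, 0.2275]
tool_rot: [-0.079, 0.997, -0.0, -0.0]
ft_force: [1.3, 0.7, 0.3]
grip_width: 0.087
grip_force: 0.0
[ -85.4 -290.   107.6] [-0.  -0.  -0.9]
```

```bash
python3 -m crank '[-8,-29,8,0,0,0,0,-16,-58,16,0,0,0,0,-25,-87,24,0,0,0,0,-34,-116,32,0,0,0,0,-42,-145,40,0,0,0,0]';  python3 -m crank '[0,0,0,0,0,0,0,0,0,0,0,0,0,0,0,0,0,0,0,0,0,0,0,0,0,0,0,0,0,0,0,0,0,0,0]'; python3 - <<'E'
from h import *
print(*delta(.4775,.115,.12,np.radians(100)))
E
```

```text
time: 0.93
position: [0.411, 0.2512, 0.1873]
tool_rot: [-0.076, 0.997, -0.0, -0.0]
ft_force: [0.8, 1.1, -0.4]
grip_width: 0.087
grip_force: 0.0
time: 1.35
position: [0.4102, 0.2537, 0.1881]
tool_rot: [-0.077, 0.997, 0.0, 0.0]
ft_force: [0.7, 0.2, 0.9]
grip_width: 0.087
grip_force: 0.0
[ -45.1 -147.4   68.1] [ 0.   0.  -1.1]
```

```bash
python3 -m crank '[-9,-30,14,0,0,0,0,-18,-60,28,0,0,0,0,-27,-90,42,0,0,0,0,-36,-120,56,0,0,-1,0,-45,-147,68,0,0,-1,0]';  python3 -m crank '[0,0,10,0,0,0,0,0,0,20,0,0,0,0,0,0,30,0,0,0,0,0,0,30,0,0,0,0,0,0,30,0,0,0,0]'; python3 - <<'E'
from h import *
print(*delta(.4775,.115,.028,np.radians(100)))
c=robot.camera("top");cv2.imwrite("pics/a1.png",cv2.resize(c["pixels"][150:270,170:330],None,fx=4,fy=4,interpolation=cv2.INTER_CUBIC)[:,:,::-1])
s=robot.camera("scene");u,v=proj(s,[.4775,.115,.03]).astype(int);print(u,v)
cv2.imwrite("pics/a2.png",cv2.resize(s["pixels"][v-70:v+70,u-90:u+90],None,fx=4,fy=4,interpolation=cv2.INTER_CUBIC)[:,:,::-1])
E
```

```text
time: 1.77
position: [0.4779, 0.1139, 0.1194]
tool_rot: [-0.086, 0.996, -0.0, 0.0]
ft_force: [0.4, 0.5, 0.1]
grip_width: 0.0869
grip_force: 0.0
time: 2.18
position: [0.4762, 0.1155, 0.0894]
tool_rot: [-0.086, 0.996, 0.0, -0.001]
ft_force: [-0.6, 0.6, 0.1]
grip_width: 0.0869
grip_force: 0.0
[-1.3 -0.7 61.4] [ 0.  -0.1 -0.1]
223 199
```

View pics/a2.png

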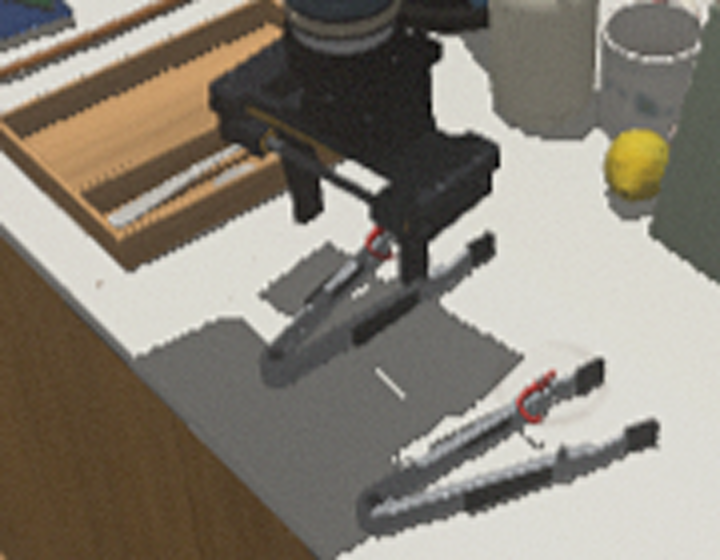

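The scene crop shows the fingers straddling pair A's black strips (fingertips at crop (305,215) and (413,275), strips at (332,285) and (385,318)). I'll descend and squeeze.

```bash
python3 -m crank '[0,0,14,0,0,0,0,-1,0,28,0,0,0,0,-1,-1,42,0,0,0,0,-1,-1,54,0,0,0,0,-1,-1,61,0,0,0,0]';  python3 -m crank '[0,0,0,0,0,0,60,0,0,0,0,0,0,90,0,0,0,0,0,0,120,0,0,0,0,0,0,255,0,0,0,0,0,0,255]' 20;python3 -m crank '[0,0,0,0,0,0,255,0,0,0,0,0,0,255,0,0,0,0,0,0,255,0,0,0,0,0,0,255,0,0,0,0,0,0,255]'
```

```text
time: 2.7
position: [0.4785, 0.1139, 0.0285]
tool_rot: [-0.085, 0.996, 0.0, 0.0]
ft_force: [0.6, 0.2, -0.7]
grip_width: 0.0869
grip_force: 0.0
time: 3.12
position: [0.4791, 0.1136, 0.0295]
tool_rot: [-0.085, 0.996, 0.0, 0.001]
ft_force: [0.8, 2.0, 1.7]
grip_width: 0.0619
grip_force: 0.8
time: 3.53
position: [0.4794, 0.1135, 0.0294]
tool_rot: [-0.085, 0.996, -0.0, 0.001]
ft_force: [0.8, 0.7, 3.4]
grip_width: 0.0284
grip_force: 9.2
```

```bash
python3 -m crank '[0,0,0,0,0,0,255,0,0,0,0,0,0,255,0,0,0,0,0,0,255,0,0,0,0,0,0,255,0,0,0,0,0,0,255]' 25;python3 -m crank '[0,0,0,0,0,0,140,0,0,0,0,0,0,140,0,0,0,0,0,0,140,0,0,0,0,0,0,140,0,0,0,0,0,0,140]'; python3 - <<'E'
from h import *
s=robot.camera("scene");u,v=223,199
cv2.imwrite("pics/a3.png",cv2.resize(s["pixels"][v-50:v+50,u-60:u+60],None,fx=6,fy=6,interpolation=cv2.INTER_CUBIC)[:,:,::-1])
E
```

```text
time: 3.95
position: [0.4794, 0.1134, 0.0294]
tool_rot: [-0.085, 0.996, -0.0, 0.001]
ft_force: [0.4, 1.6, 6.2]
grip_width: 0.0275
grip_force: 25.0
time: 4.37
position: [0.4782, 0.1133, 0.0285]
tool_rot: [-0.085, 0.996, 0.0, -0.0]
ft_force: [0.1, -1.2, 0.0]
grip_width: 0.0385
grip_force: 0.0
```

View pics/a3.png

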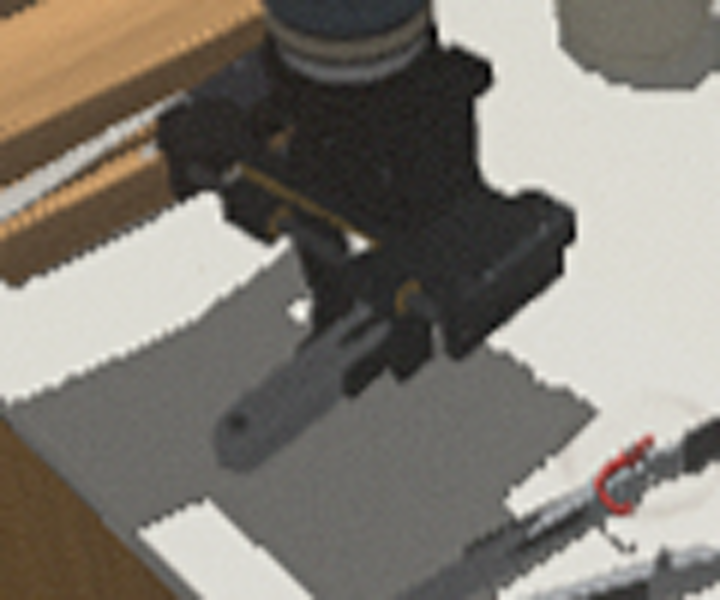

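Pair A closed to 27.5 mm and stays shut with the fingers backed off to 38.5 mm (0 N), so it is free and latched. The crop shows its arms parallel from the hub at (237,425). I'll regrip and carry it to the bay.

```bash
python3 -m crank '[0,0,0,0,0,0,255,0,0,0,0,0,0,255,0,0,0,0,0,0,255,0,0,0,0,0,0,255,0,0,-5,0,0,0,255]' 20;python3 -m crank '[0,0,-12,0,0,0,255,0,0,-32,0,0,0,255,0,0,-54,0,0,0,255,0,0,-70,0,0,0,255,0,0,-77,0,0,0,255]'; python3 - <<'E'
from h import *
print(*delta(.497,.380,.11,np.radians(90)))
E
```

```text
time: 4.83
position: [0.478, 0.1134, 0.0333]
tool_rot: [-0.085, 0.996, 0.0, -0.001]
ft_force: [-0.6, -0.0, -1.7]
grip_width: 0.0285
grip_force: 19.9
time: 5.25
position: [0.4794, 0.1134, 0.1129]
tool_rot: [-0.085, 0.996, -0.0, 0.002]
ft_force: [0.8, -0.5, -2.2]
grip_width: 0.0278
grip_force: 19.9
[-62.4 259.7   3. ] [-0.   0.2  9.7]
```

```bash
python3 -m crank '[-6,26,0,0,0,2,255,-12,52,0,0,0,4,255,-19,78,0,0,0,6,255,-26,106,0,0,0,8,255,-32,132,0,0,0,9.7,255]';  python3 - <<'E'
from h import *
print(*delta(.497,.380,.11,np.radians(90)))
E
```

```text
time: 5.67
position: [0.4874, 0.2501, 0.1105]
tool_rot: [0.001, 1.0, -0.0, -0.0]
ft_force: [1.1, 0.1, -1.9]
grip_width: 0.0277
grip_force: 19.9
[ -9.4 129.9   0.5] [-0.  -0.  -0.1]
```

```bash
python3 -m crank '[-2,26,0,0,0,0,255,-4,52,0,0,0,0,255,-6,78,0,0,0,0,255,-8,106,0,0,0,0,255,-9,129,0,0,0,0,255]';python3 -m crank '[0,0,0,0,0,0,255,0,0,0,0,0,0,255,0,0,0,0,0,0,255,0,0,10,0,0,0,255,0,0,20,0,0,0,255]';  python3 - <<'E'
from h import *
print(*delta(.497,.380,.036,np.radians(90)))
c=robot.camera("top");cv2.imwrite("pics/b1.png",cv2.resize(c["pixels"][150:270,100:250],None,fx=5,fy=5,interpolation=cv2.INTER_CUBIC)[:,:,::-1])
s=robot.camera("scene");u,v=proj(s,[.497,.38,.06]).astype(int)
cv2.imwrite("pics/b2.png",cv2.resize(s["pixels"][v-60:v+60,u-80:u+80],None,fx=5,fy=5,interpolation=cv2.INTER_CUBIC)[:,:,::-1]);print(u,v)
E
```

```text
time: 6.08
position: [0.4962, 0.3796, 0.1102]
tool_rot: [-0.001, 1.0, -0.0, -0.0]
ft_force: [0.1, 0.5, -2.3]
grip_width: 0.0277
grip_force: 19.9
time: 6.5
position: [0.497, 0.3768, 0.0904]
tool_rot: [0.0, 1.0, -0.0, 0.0]
ft_force: [1.2, 0.4, -1.6]
grip_width: 0.0275
grip_force: 19.9
[-0.   3.2 54.4] [-0.  0. -0.]
175 144
```

View pics/b2.png

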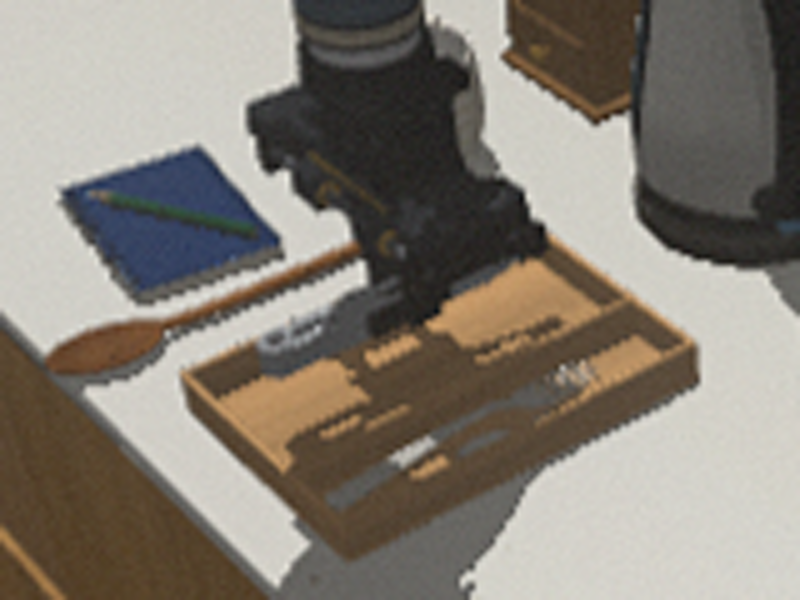

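Crop: the closed pair hangs above the wide bay, hub at (285,350), inside the near wall. I'll lower it.

```bash
python3 -m crank '[0,2,15,0,0,0,255,0,3,30,0,0,0,255,0,3,42,0,0,0,255,0,3,49,0,0,0,255,0,3,53,0,0,0,255]';python3 -m crank '[0,0,1,0,0,0,255,0,0,2,0,0,0,255,0,0,3,0,0,0,255,0,0,3,0,0,0,255,0,0,3,0,0,0,255]'
```

```text
time: 7.02
position: [0.496, 0.3801, 0.0363]
tool_rot: [-0.0, 1.0, -0.001, -0.001]
ft_force: [-0.8, -0.1, -2.3]
grip_width: 0.0278
grip_force: 19.9
time: 7.43
position: [0.497, 0.3811, 0.0354]
tool_rot: [-0.0, 1.0, 0.0, 0.0]
ft_force: [-0.4, 0.0, -2.7]
grip_width: 0.0279
grip_force: 19.9
```

```bash
python3 -m crank '[0,0,0.5,0,0,0,255,0,0,1,0,0,0,255,0,0,1.5,0,0,0,255,0,0,1.5,0,0,0,255,0,0,1.5,0,0,0,255]'
```

```text
time: 7.85
position: [0.4968, 0.381, 0.0337]
tool_rot: [-0.0, 1.0, 0.0, 0.0]
ft_force: [-1.1, 0.1, 2.1]
grip_width: 0.028
grip_force: 19.9
```

Contact with the floor. Releasing part way and rising.

```bash
python3 -m crank '[0,0,0,0,0,0,150,0,0,0,0,0,0,130,0,0,0,0,0,0,110,0,0,0,0,0,0,105,0,0,0,0,0,0,105]';python3 -m crank '[0,0,-10,0,0,0,105,0,0,-30,0,0,0,105,0,0,-55,0,0,0,105,0,0,-75,0,0,0,105,0,0,-85,0,0,0,105]'; python3 - <<'E'
from h import *
print(*delta(.450,-.056,.12,np.radians(79.6)))
E
```

```text
time: 8.27
position: [0.4967, 0.3809, 0.0332]
tool_rot: [-0.0, 1.0, 0.0, -0.0]
ft_force: [0.0, -0.8, -0.3]
grip_width: 0.0491
grip_force: 0.0
time: 8.68
position: [0.4981, 0.3817, 0.1217]
tool_rot: [-0.0, 1.0, 0.001, 0.002]
ft_force: [-0.3, 0.3, -0.1]
grip_width: 0.0514
grip_force: 0.0
[  48.5 -437.6    0.5] [ 0.2  0.2 10.5]
```

```bash
python3 -m crank '[4,-30,0,0,0,2,105,8,-62,0,0,0,4,60,12,-94,0,0,0,6,0,15,-126,0,0,0,8,0,18,-158,0,0,0,10,0]'; python3 - <<'E'
from h import *
print(*delta(.450,-.056,.12,np.radians(79.6)))
c=robot.camera("top");cv2.imwrite("pics/c1.png",cv2.resize(c["pixels"][155:265,105:240],None,fx=5,fy=5,interpolation=cv2.INTER_CUBIC)[:,:,::-1])
E
```

```text
time: 9.1
position: [0.4782, 0.2217, 0.1185]
tool_rot: [0.087, 0.996, -0.0, 0.0]
ft_force: [1.0, -0.5, 0.6]
grip_width: 0.0705
grip_force: 0.0
[ -20.5 -278.3   -1.4] [-0.   0.   0.4]
```

View pics/c1.png

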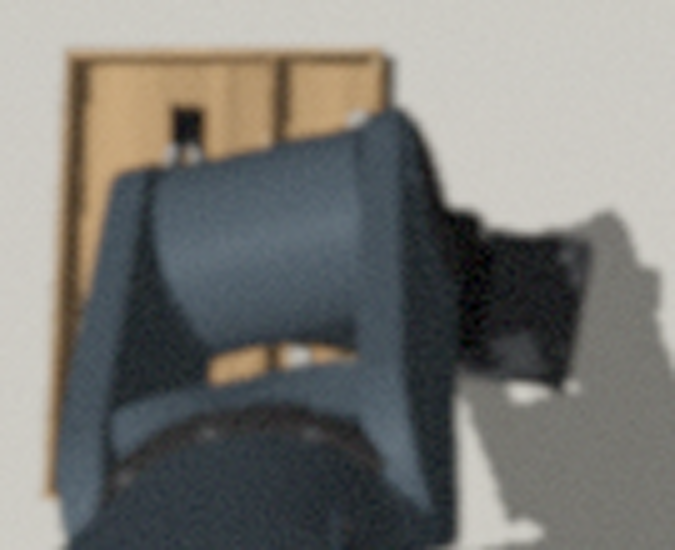

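The arm covers most of the tray, but the closed jaws lie together in the wide bay at crop (187,125). I'll check again once the arm is clear. On to pair B.

```bash
python3 -m crank '[-2,-30,0,0,0,0,0,-5,-60,0,0,0,0,0,-8,-90,0,0,0,0,0,-11,-120,0,0,0,0,0,-12,-150,0,0,0,0,0]';python3 -m crank '[-2,-30,0,0,0,0,0,-4,-60,0,0,0,0,0,-6,-90,0,0,0,0,0,-8,-115,10,0,0,0,0,-8,-128,25,0,0,0,0]'; python3 - <<'E'
from h import *
print(*delta(.450,-.0555,.0285,np.radians(79.6)))
c=robot.camera("top")["pixels"]
s=robot.camera("scene");g=s["pixels"]
a=cv2.resize(c[155:265,105:240],None,fx=3,fy=3,interpolation=cv2.INTER_CUBIC)
u,v=proj(s,[.45,-.0555,.03]).astype(int)
b=cv2.resize(g[v-55:v+55,u-60:u+60],(360,330),interpolation=cv2.INTER_CUBIC)
cv2.imwrite("pics/d.png",np.hstack([a,b])[:,:,::-1]);np.savez("top1.npz",p=c)
E
```

```text
time: 9.57
position: [0.465, 0.0718, 0.1185]
tool_rot: [0.087, 0.996, -0.0, 0.001]
ft_force: [1.6, -0.8, -0.3]
grip_width: 0.0866
grip_force: 0.0
time: 9.98
position: [0.4521, -0.0575, 0.0942]
tool_rot: [0.088, 0.996, -0.001, 0.003]
ft_force: [-0.3, -0.5, -0.4]
grip_width: 0.0869
grip_force: 0.0
[ 2.8  1.6 65.7] [-0.1  0.3  0.3]
```

View pics/d.png

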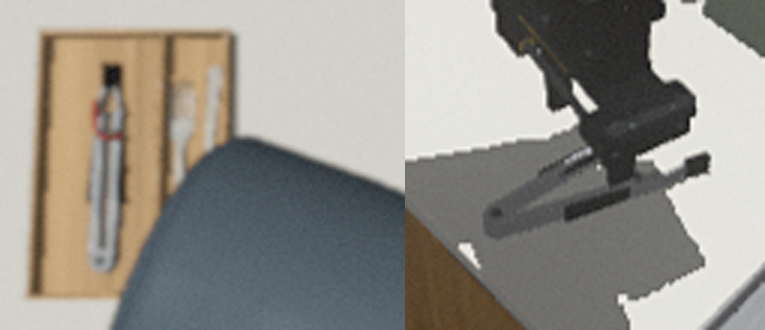

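Pair A lies flat and latched in the wide bay (hub (100,258), jaws (112,75), hook across the stud at (108,120)). The fingers straddle pair B. Descending and squeezing to confirm it's seized.

```bash
python3 -m crank '[0,0,15,0,0,0,0,1,0,30,0,0,0,0,1,0,45,0,0,0,0,1,0,58,0,0,0,0,1,0,65,0,0,0,0]';  python3 -m crank '[0,0,0,0,0,0,60,0,0,0,0,0,0,90,0,0,0,0,0,0,120,0,0,0,0,0,0,255,0,0,0,0,0,0,255]' 20;python3 -m crank '[0,0,0,0,0,0,255,0,0,0,0,0,0,255,0,0,0,0,0,0,255,0,0,0,0,0,0,255,0,0,0,0,0,0,255]'
```

```text
time: 10.5
position: [0.4492, -0.0532, 0.0276]
tool_rot: [0.086, 0.996, 0.0, -0.001]
ft_force: [0.7, -0.6, 0.4]
grip_width: 0.0872
grip_force: 0.0
time: 10.92
position: [0.4498, -0.0543, 0.029]
tool_rot: [0.087, 0.996, -0.0, 0.001]
ft_force: [-0.8, 0.1, 0.4]
grip_width: 0.0612
grip_force: 0.0
time: 11.33
position: [0.4499, -0.0542, 0.0289]
tool_rot: [0.087, 0.996, -0.0, 0.001]
ft_force: [0.1, 1.7, 6.0]
grip_width: 0.0546
grip_force: 19.9
```

Pair B stops at 54.6 mm under 20 N, so it's seized. Carrying it to the oven tray.

```bash
python3 -m crank '[0,0,-2,0,0,0,255,0,0,-12,0,0,0,255,0,0,-32,0,0,0,255,0,0,-55,0,0,0,255,0,0,-75,0,0,0,255]' 30; python3 - <<'E'
from h import *
print(*delta(.485,-.304,.11,np.radians(98.7)))
E
```

```text
time: 11.75
position: [0.4489, -0.0542, 0.1045]
tool_rot: [0.087, 0.996, 0.0, -0.001]
ft_force: [0.4, -0.2, -1.4]
grip_width: 0.0541
grip_force: 29.9
[ -78.8 -239.8   -5.6] [  0.   -0.1 -18.7]
```

```bash
python3 -m crank '[-8,-24,-2,0,0,-4,255,-16,-48,-4,0,0,-8,255,-24,-72,-6,0,0,-12,255,-32,-96,-6,0,0,-16,255,-40,-120,-6,0,0,-18.7,255]'; python3 - <<'E'
from h import *
print(*delta(.485,-.304,.11,np.radians(98.7)))
E
```

```text
time: 12.17
position: [0.4678, -0.1804, 0.11]
tool_rot: [-0.078, 0.997, -0.0, -0.0]
ft_force: [1.1, -0.2, -1.7]
grip_width: 0.0541
grip_force: 29.9
[   2.2 -124.8    0. ] [-0.  -0.   0.2]
```

```bash
python3 -m crank '[0,-25,0,0,0,0,255,1,-50,0,0,0,0,255,1,-75,0,0,0,0,255,2,-102,0,0,0,0,255,2,-124,0,0,0,0,255]';python3 -m crank '[0,0,0,0,0,0,255,0,0,0,0,0,0,255,0,0,10,0,0,0,255,0,0,25,0,0,0,255,0,0,45,0,0,0,255]'; python3 - <<'E'
from h import *
print(*delta(.485,-.304,.0335,np.radians(98.7)))
c=robot.camera("top")["pixels"]
s=robot.camera("scene");g=s["pixels"]
a=cv2.resize(c[155:265,300:430],None,fx=3,fy=3,interpolation=cv2.INTER_CUBIC)
u,v=proj(s,[.485,-.304,.03]).astype(int)
b=cv2.resize(g[max(v-80,0):v+80,u-80:u+80],(330,330),interpolation=cv2.INTER_CUBIC)
cv2.imwrite("pics/e.png",np.hstack([a,b])[:,:,::-1])
E
```

```text
time: 12.58
position: [0.4846, -0.304, 0.1097]
tool_rot: [-0.076, 0.997, -0.0, -0.0]
ft_force: [0.4, -0.3, -1.6]
grip_width: 0.0542
grip_force: 29.9
time: 13.0
position: [0.485, -0.301, 0.0645]
tool_rot: [-0.077, 0.997, -0.0, 0.0]
ft_force: [0.1, -0.2, -1.8]
grip_width: 0.054
grip_force: 29.9
[ 0.5 -3.  31. ] [-0.   0.   0.1]
```

View pics/e.png

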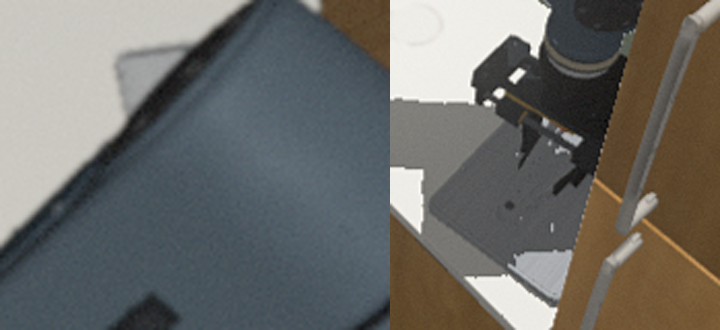

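Right panel: pair B hangs over the oven tray, hub at (510,205), inside the rim. Lowering.

```bash
python3 -m crank '[0,-1,10,0,0,0,255,0,-2,18,0,0,0,255,0,-3,24,0,0,0,255,0,-3,27,0,0,0,255,0,-3,29,0,0,0,255]';python3 -m crank '[0,0,1,0,0,0,255,0,0,2,0,0,0,255,0,0,3,0,0,0,255,0,0,3.5,0,0,0,255,0,0,3.5,0,0,0,255]'
```

```text
time: 13.52
position: [0.4854, -0.3051, 0.035]
tool_rot: [-0.076, 0.997, 0.0, -0.0]
ft_force: [0.0, -0.2, -0.8]
grip_width: 0.0539
grip_force: 29.9
time: 13.93
position: [0.4856, -0.3053, 0.032]
tool_rot: [-0.076, 0.997, -0.0, 0.0]
ft_force: [-0.4, 0.6, -2.0]
grip_width: 0.054
grip_force: 29.9
```

```bash
python3 -m crank '[0,0,0.5,0,0,0,255,0,0,1,0,0,0,255,0,0,1,0,0,0,255,0,0,1,0,0,0,255,0,0,1,0,0,0,255]'
```

```text
time: 14.35
position: [0.4856, -0.3053, 0.0319]
tool_rot: [-0.076, 0.997, -0.0, 0.0]
ft_force: [-2.1, 0.6, 6.3]
grip_width: 0.0541
grip_force: 30.0
```

Contact. Opening to about 76 mm, rising, then swinging clear towards the middle.

```bash
python3 -m crank '[0,0,0,0,0,0,80,0,0,0,0,0,0,60,0,0,0,0,0,0,40,0,0,0,0,0,0,30,0,0,0,0,0,0,30]';python3 -m crank '[0,0,-5,0,0,0,30,0,0,-20,0,0,0,30,0,0,-50,0,0,0,30,0,0,-85,0,0,0,30,0,0,-120,0,0,0,30]';python3 -m crank '[0,30,0,0,0,0,30,0,60,0,0,0,0,30,0,90,0,0,0,0,30,0,125,0,0,0,0,30,0,160,0,0,0,0,30]';python3 -m crank '[0,35,0,0,0,0,30,0,70,0,0,0,0,30,0,100,0,0,0,0,30,0,130,0,0,0,0,30,0,150,0,0,0,0,30]';python3 -m crank '[0,0,0,0,0,0,30,0,0,0,0,0,0,30,0,0,0,0,0,0,30,0,0,0,0,0,0,30,0,0,0,0,0,0,30]'; python3 - <<'E'
from h import *
c=robot.camera("top")["pixels"]
cv2.imwrite("pics/f.png",cv2.resize(c[80:270,100:430],None,fx=2.4,fy=2.4,interpolation=cv2.INTER_CUBIC)[:,:,::-1])
E
```

```text
time: 14.77
position: [0.4855, -0.3051, 0.0307]
tool_rot: [-0.076, 0.997, 0.0, -0.0]
ft_force: [-0.5, 0.1, 0.8]
grip_width: 0.0743
grip_force: 0.0
time: 15.18
position: [0.4849, -0.3046, 0.1516]
tool_rot: [-0.076, 0.997, 0.001, -0.001]
ft_force: [0.9, 0.1, -0.5]
grip_width: 0.0772
grip_force: 0.0
time: 15.6
position: [0.4608, -0.146, 0.1513]
tool_rot: [-0.076, 0.997, -0.0, 0.0]
ft_force: [0.8, 0.1, 0.4]
grip_width: 0.0768
grip_force: 0.0
time: 16.02
position: [0.4369, 0.0037, 0.1511]
tool_rot: [-0.077, 0.997, 0.0, -0.001]
ft_force: [-0.2, -0.3, 0.2]
grip_width: 0.0767
grip_force: 0.0
time: 16.43
position: [0.4389, 0.0001, 0.1509]
tool_rot: [-0.075, 0.997, -0.0, 0.0]
ft_force: [-0.2, 0.5, 0.1]
grip_width: 0.0764
grip_force: 0.0
```

View pics/f.png

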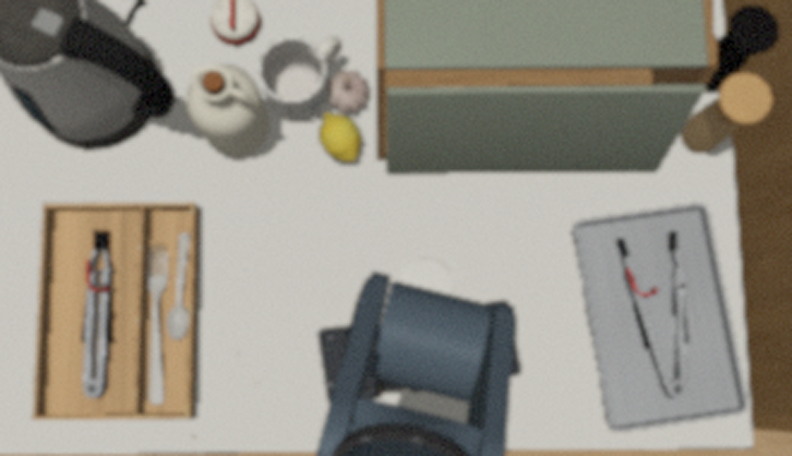

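The closed pair lies in the wide bay (hub (93,388), jaws (102,240)). The open, seized pair lies flat within the oven tray floor (hub (675,390), jaws (622,245)/(672,240)). Bottle and lemon haven't moved.

```bash
python3 -c "
from rig import robot
print(robot.hand_in())"
```

```text
the job is handed in; nothing more can be done
None
```

Job handed in at about 16.5 s: the free pair (tongs A, the left one) is latched shut and flat in the wide bay, the seized pair (tongs B) is flat in the oven tray, and the oil bottle and lemon were not touched.

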